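# Swing the swivel vice a quarter turn and pin it again

## Robot

A 6-joint arm with a two-finger parallel gripper is mounted at the origin on the work surface. World frame = base frame: x ahead of the robot, y to its left, z up, the work surface at z = 0. Lengths are in mm, angles in rad, forces in N, time in s.
With the tool pointing down it reaches from about 250 to 800 mm from the base axis. Payload 8.5 kg.
Tool frame: the origin (TCP) lies at the very end of the fingers, on their centre line; the grasp point (between the pads) lies 19 mm behind it; z points along the fingers, y is the direction in which the jaws open and shut (so a half turn about z gives the same grasp; the last joint's range is limited). The gripper opens to 85 mm and grips with 20 to 120 N. Pads are 22 mm wide; open, the fingers measure 114 mm over their backs; the gripper's body (76 mm by 85 mm) begins 54 mm behind the grasp point. The pads swing forward as they close: fully open they stand 13 mm farther back than shut.
Start: joints at [1.303, 0.238, -0.013, 1.319, 0, 1.571], TCP at [138.907, 506.245, 231.276] pointing down, gripper open.
Joint ranges: [-2.66, 2.66], [-1.03, 1.9], [-1.14, 1.46], [-1.82, 2.27], [-1.45, 1.34], [-3.14, 3.14]. Speed limits (rad/s): [2.22, 2.22, 2.79, 3.14, 3.14, 3.14].

## Interface

Orientations are given as a unit quaternion [w, x, y, z].
In Python, from plant import robot, claw, kinematics, viewer, readout gives the robot as it stands. Calls block until the motion is done:
- robot.move_ptp(position, orientation): joint-space move of the TCP to a pose.
- robot.movel(position, attitude=None, rate=150, force_limit=None): straight line of the TCP; attitude=None keeps the orientation; rate is the mean speed in mm/s. With force_limit (N) it stops when the force on the tool has changed by that much, and returns True; else False.
- robot.goto_joints(angles): joint-space move.
- claw.let_go() and claw.grasp(squeeze=None): open the fingers fully, or close them until they stop; squeeze is the grip in N (None keeps the last).
- robot.sleep(seconds).
- kinematics.ik(position, orientation): joint angles nearest the present ones, or None.
- viewer.read_camera(name): name is "side" or "top"; returns a dict with "pixels" (480x640x3 uint8, red, green, blue), "vertical_fov" (degrees; the focal length in pixels is half the picture's height over the tangent of half this angle, whatever the lens; pixels are square), "cx", "cy" (the principal point, pixels), "extrinsics" (4x4, takes a point from camera to world coordinates). Camera axes: x right, y down, z forward; pixel columns grow to the right and rows downward; lengths in mm; the calibration is good to about 2 mm. A picture is of the moment at which its call begins. There is no depth.
A pose or a line that the arm cannot do raises robot.Unreachable and nothing moves.
- robot.sign_off(): hands the job in, once; it reports no verdict.
Readings, each from a call of its own:
- readout.get_t(): time.
- readout.get_qpos(): joint angles.
- readout.get_joint_vel(): joint speeds.
- readout.get_joint_torque(): joint torques, N m.
- readout.get_tool_pos(): TCP position.
- readout.get_tool_rot(): TCP orientation.
- readout.get_ft_force(): force on the tool from outside, world axes, zero at the start.
- readout.get_ft_torque(): the same for the moment, N m.
- readout.get_width(): finger opening in mm.
Only numpy, scipy, OpenCV 4.12 (cv2) and the standard library are available. Lean on these libraries where they do the work, as an engineer would, in place of code of your own. Each camera call takes 0.05 s, during which the arm holds its last target. There are 200 camera calls.

## Task

The bench vice is needed facing sideways: pull its locking pin, swing the vice about a quarter turn to the side away from the grease pail, and lock it there by pushing the pin fully home in the next hole. That hole is hidden under the turntable and not marked, so it has to be felt for with the tip of the pin, through its guide, as the vice swings, until the tip drops in. Let go when the vice is locked, and do not disturb the pail or anything else standing on the bench.

Things in the scene. Friction and masses are not known exactly. Their poses are not given: they have to be found in the camera images.
- mount_axis (a point): Vertical axis on which the vice turns: centre of the round steel turntable (277 mm across), at its upper face, 50 mm above the bench. Its x axis points where the vice's nose points at the start and never turns. The foot below has four flat arms, 10 mm high, bolted to the bench and reaching 175 mm out.
- swivel (a joint): How far vice and turntable have turned from the start (rad), counter-clockwise from above positive; 0 at the start, stops at +-2.2. Turning takes about 0.35 N m (3 to 5 N at the pin); it stays where it is left.
- guide_mouth (a point): Upper mouth, 70 mm above the bench, of the pin guide: a square steel block, 32 x 32 x 20 mm, on the turntable behind the vice, 118 mm from the swivel axis, opposite the nose. A 15.2 mm hole runs 30 mm down through block and turntable and turns with the vice. Under it, 38 mm above the bench, is the smooth top of the fixed index ring, 12 mm thick, hidden by the turntable.
- pin_grip (a point): Middle of the dark ribbed grip (24 mm across, 44 mm high) of the upright steel ball-lock pin, 116 mm long, 0.15 to 0.25 kg; z axis up along the pin. Above the grip: a 12 mm button, 8 mm high. Below: a shoulder 29 mm across, 6 mm high, that rests on the guide's mouth when home (this point is then 98 mm above the bench), then a shank of 14 mm, 58 mm long. Home at the start.
- pin_tip (a point): The pin's lower end, 86 mm below pin_grip, tapered over 5 mm to 7 mm across. 12 mm above the bench when the pin is home; above 38 mm it is clear of the ring. Two spring balls 9.5 mm above it hold the pin: about 10 N to pull it out of the ring, 3 to 7 N of drag when sliding up or down in ring or guide, where it stays put if let go.
- pin_shoulder (a point): Centre of the underside of the pin's shoulder, 28 mm below pin_grip; it lies on guide_mouth when the pin is home. The hidden ring has only three 16 mm holes, on the pin's circle: the one the pin starts in and one either side, 70 to 110 degrees of turn away, different each time and not marked. Free room below.
- vice_nose (a point): Point on the centre line of the blue vice's front, 150 mm from the swivel axis, 95 mm above the bench; turns with the vice. Vice: jaws 110 mm wide, 150 mm high; back 52 mm behind the axis, 124 mm high; slide 46 mm wide, 78 to 112 mm up; in front a level cross handle, 136 mm long, 95 mm up. It reaches 194 mm plus the jaw opening in front of the axis.
- jaw (a joint): Opening of the vice's jaws (m), 0 shut; stiff. It need not be moved.
- pail_mid (a point): Middle of the white grease pail with grey lid, 127 mm across, 124 mm high, 1.1 to 1.7 kg, beside the vice's nose on one side, where the turning nose would strike it. Must not be moved.
- dish_mid (a point): Middle of a low round steel dish of bolts, 112 mm across, 30 mm high, on the other side of the nose; the vice swings over it. Must not be moved.
- oil_mid (a point): Middle of an oil bottle standing on the bench, 80 mm across, 190 mm high. Must not be moved.
- twine_mid (a point): Middle of an upright spool of twine, 95 mm across, 120 mm high. Must not be moved.

How it is judged:
By the outcome, as a careful person would: the job done as asked, in the order asked, and still so for the second after the job is handed in, with the robot touching nothing.
It also fails if it takes over 58 s, if anything falls off the work surface, if the arm or the gripper's body presses on something with over 40 N, if the wrist force passes 120 N, or if a joint passes its speed limit or range.

## Working session

There is one attempt and no reset: what is moved stays moved. The work goes in short steps, each a Python script; the robot and the scene stay as the last script left them, time stands still between calls to the robot, and variables do not carry over. Pictures are saved under pics/ and viewed, about 8 in all and at most 12, crops included, and the job is handed in when it is done.

```bash
ls; mkdir -p pics; python3 - <<'E'
from plant import robot, claw, kinematics, viewer, readout
import cv2,numpy as np
for n in("side","top"):
    d=viewer.read_camera(n); cv2.imwrite(f"pics/{n}0.png",d["pixels"][:,:,::-1])
    print(n,d["vertical_fov"],d["cx"],d["cy"]);print(np.round(d["extrinsics"],4).tolist())
print(readout.get_t(),readout.get_tool_rot(),readout.get_ft_force(),readout.get_width())
E
```

```text
pics
side 46.846788082407045 310.7707294324159 235.78892991637917
[[0.6994, -0.4732, 0.5356, -15.3024], [-0.7145, -0.4806, 0.5085, -608.9192], [0.0168, -0.7383, -0.6742, 874.2286], [0.0, 0.0, 0.0, 1.0]]
top 45.183182559974846 320.5068208675775 220.32544713149446
[[-0.0052, -0.9936, 0.1129, 460.286], [-0.9999, 0.0066, 0.0119, 8.1037], [-0.0126, -0.1128, -0.9935, 1500.7278], [0.0, 0.0, 0.0, 1.0]]
0.1 [-7.69779449e-05  1.33477831e-01  9.91051587e-01 -6.43526815e-04] [-0.47795332  0.15460461 -0.30373899] 85.19204908524777
```

View pics/side0.png

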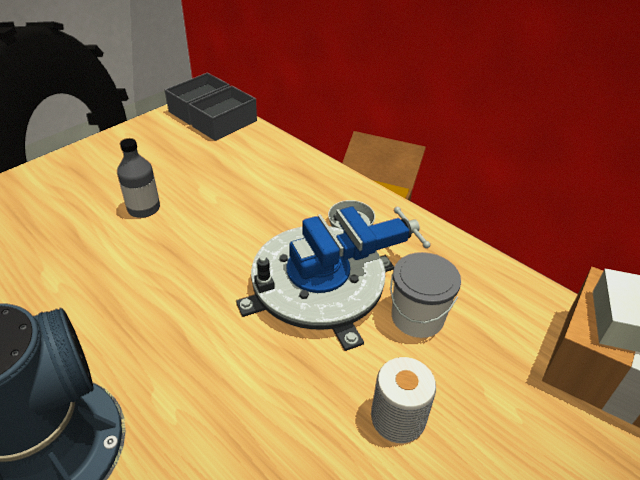

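View pics/top0.png

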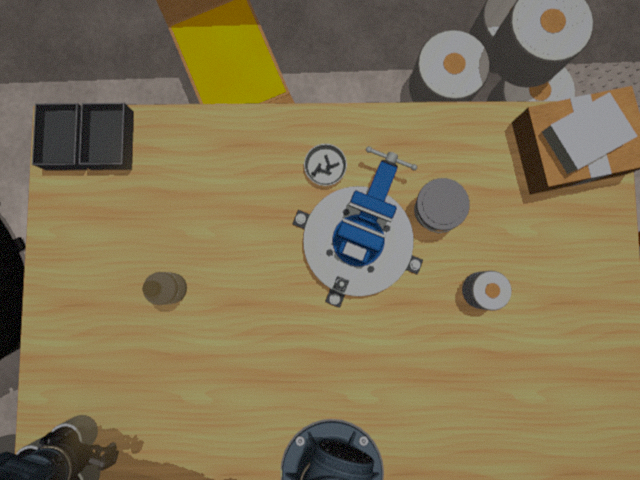

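The side view shows the pin at (263,262) with its guide at (264,285), and the pail on the near side at (425,290). In the top view the turntable is centred near (358,242), the pin is near (341,284), the nose points up-right and the pail is to its right at (441,205). So the swing is CCW (positive). Next I'll zoom in to measure.

```bash
python3 - <<'E'
import cv2,numpy as np
s=cv2.imread("pics/side0.png");t=cv2.imread("pics/top0.png")
a=cv2.resize(s[245:305,235:295],(400,400),interpolation=cv2.INTER_CUBIC)
b=cv2.resize(t[262:312,312:362],(400,400),interpolation=cv2.INTER_CUBIC)
cv2.imwrite("pics/z0.png",np.hstack([a,b]))
# turntable ellipse in top
hsv=cv2.cvtColor(t,cv2.COLOR_BGR2HSV)
m=((hsv[...,1]<40)&(hsv[...,2]>150)).astype(np.uint8)
m[:180]=0;m[305:]=0;m[:,:298]=0;m[:,418:]=0
c=max(cv2.findContours(m,cv2.RETR_EXTERNAL,cv2.CHAIN_APPROX_NONE)[0],key=cv2.contourArea)
print(cv2.fitEllipse(cv2.convexHull(c)),cv2.minEnclosingCircle(c))
E
```

```text
((358.125244140625, 240.30377197265625), (107.96581268310547, 108.80763244628906), 131.122802734375) ((358.0202941894531, 240.55372619628906), 54.74983215332031)
```

View pics/z0.png

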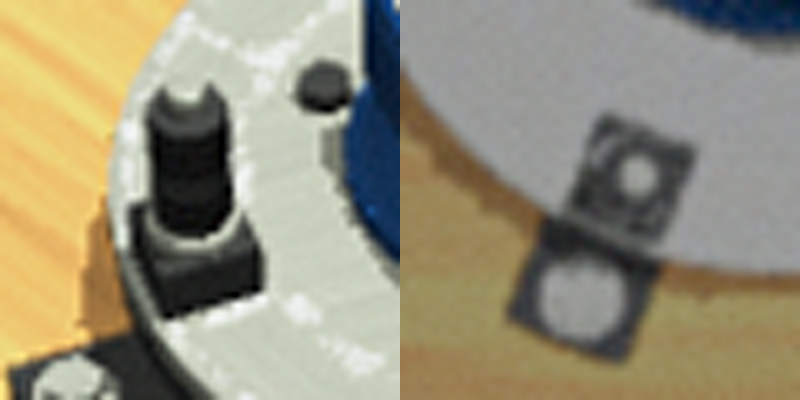

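The left crop shows the pin's button top at side pixel ~(263.1,258.5) and grip middle at ~(263.5,269.7). The right crop shows the button at top pixel ~(341.6,283.9).

```bash
cat > h.py <<'E'
import numpy as np
E={"side":np.array([[0.6994,-0.4732,0.5356,-15.3024],[-0.7145,-0.4806,0.5085,-608.9192],[0.0168,-0.7383,-0.6742,874.2286]]),
"top":np.array([[-0.0052,-0.9936,0.1129,460.286],[-0.9999,0.0066,0.0119,8.1037],[-0.0126,-0.1128,-0.9935,1500.7278]])}
K={"side":(46.846788,310.7707,235.7889),"top":(45.183183,320.5068,220.3254)}
def ray(n,u,v):
    f=240/np.tan(np.radians(K[n][0])/2); d=E[n][:,:3]@np.array([(u-K[n][1])/f,(v-K[n][2])/f,1]); return E[n][:,3],d/np.linalg.norm(d)
def tri(a,b):
    o1,d1=ray("side",*a);o2,d2=ray("top",*b)
    s=np.linalg.lstsq(np.c_[d1,-d2],o2-o1,rcond=None)[0];p,q=o1+s[0]*d1,o2+s[1]*d2
    return (p+q)/2,np.linalg.norm(p-q)
def atz(n,u,v,z):
    o,d=ray(n,u,v);return o+d*(z-o[2])/d[2]
E
python3 - <<'E'
from h import *
np.set_printoptions(precision=1,suppress=True)
print("button",tri((263.1,258.5),(341.6,283.9)),"side grip@98",atz("side",263.5,269.7,98),"top@128",atz("top",341.6,283.9,128))
ax=atz("top",358.1,240.5,50);print("axis",ax)
print("nose handle mid@95",atz("top",391,160,95))
p=atz("top",441,205,124);print("pail",p,"dish",atz("top",325,166,30))
d=atz("top",341.6,283.9,128)-ax;print(np.hypot(d[0],d[1]),np.degrees(np.arctan2(d[1],d[0])))
from plant import kinematics
c=ax[:2];th0=np.arctan2(d[1],d[0])
from scipy.spatial.transform import Rotation as R
# tool down, y axis tangential
for sgn in(1,-1):
  for dg in range(0,115,22):
    th=th0+np.radians(dg); r=np.array([np.cos(th),np.sin(th),0]);t=sgn*np.array([-r[1],r[0],0])
    z=np.array([0,0,-1.]);M=np.c_[np.cross(t,z),t,z];q=R.from_matrix(M).as_quat()
    k=kinematics.ik(list(np.r_[c+118*r[:2],120]),[q[3],*q[:3]]);print(sgn,dg,(c+118*r[:2]),None if k is None else np.array(k))
E
```

```text
button (array([465.9, -25.6, 127.2]), np.float64(3.3135705888905416)) side grip@98 [466.  -27.4  98. ] top@128 [464.6 -24.5 128. ]
axis [573.4 -69.   50. ]
nose handle mid@95 [ 769.4 -150.6   95. ]
pail [ 651.9 -265.2  124. ] dish [769.2  13.3  30. ]
117.4419232679432 157.7731070024815
1 0 [464.1 -24.3] [-0.1  0.2 -0.4  1.   0.  -2.8]
1 22 [455.4 -68.5] [-0.1  0.2 -0.4  1.   0.   3. ]
1 44 [ 463.8 -112.7] [-0.2  0.2 -0.3  1.   0.   2.5]
1 66 [ 488.2 -150.6] [-0.3  0.3 -0.3  1.   0.   2.1]
1 88 [ 524.9 -176.6] [-0.3  0.3 -0.2  1.1  0.   1.7]
1 110 [ 568.8 -186.9] [-0.3  0.4 -0.   1.1  0.   1.3]
-1 0 [464.1 -24.3] [-0.1  0.2 -0.4  1.   0.   0.3]
-1 22 [455.4 -68.5] [-0.1  0.2 -0.4  1.   0.  -0.1]
-1 44 [ 463.8 -112.7] [-0.2  0.2 -0.3  1.   0.  -0.6]
-1 66 [ 488.2 -150.6] [-0.3  0.3 -0.3  1.   0.  -1.1]
-1 88 [ 524.9 -176.6] [-0.3  0.3 -0.2  1.1  0.  -1.5]
-1 110 [ 568.8 -186.9] [-0.3  0.4 -0.   1.1  0.  -1.8]
```

```bash
cat >> h.py <<'E'
from scipy.spatial.transform import Rotation as R
def quat(th):
    t=-np.array([-np.sin(th),np.cos(th),0]);z=np.array([0,0,-1.])
    q=R.from_matrix(np.c_[np.cross(t,z),t,z]).as_quat();return [q[3],*q[:3]]
E
python3 - <<'E'
from h import *
from plant import robot, claw, viewer, readout
import cv2
np.set_printoptions(precision=2,suppress=True)
th=np.radians(157.8);q=quat(th);P=[465.,-25.3]
p=readout.get_tool_pos();robot.movel([p[0],p[1],290],rate=200)
robot.move_ptp([*P,230],q);print(readout.get_t())
print(robot.movel([*P,80],rate=120,force_limit=10),readout.get_tool_pos(),readout.get_t())
for n in("side","top"):
    im=viewer.read_camera(n)["pixels"][:,:,::-1]
    cv2.imwrite(f"pics/{n}1.png",im)
s=cv2.imread("pics/side1.png")[190:310,190:310];t=cv2.imread("pics/top1.png")[232:332,292:392]
cv2.imwrite("pics/z1.png",np.hstack([cv2.resize(a,(400,400),interpolation=2) for a in(s,t)]))
print(readout.get_ft_force())
E
```

```text
2.7833
False [465.41 -25.33  80.53] 4.1833
[ 0.03  0.45 -0.95]
```

View pics/z1.png

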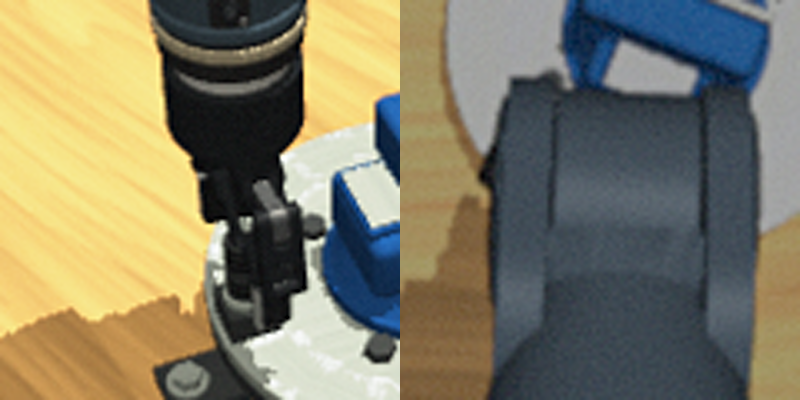

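The open fingers straddle the pin with no contact, so I'll grasp it and read the side forces.

```bash
python3 - <<'E'
from h import *
from plant import robot, claw, readout
np.set_printoptions(precision=2,suppress=True)
claw.grasp(40);print(readout.get_width(),readout.get_ft_force(),readout.get_ft_torque(),readout.get_tool_pos(),readout.get_t())
E
```

```text
22.886062946907057 [-0.5   0.05  3.22] [0.1  0.14 0.03] [465.06 -25.25  80.15] 4.875
```

```bash
cat >> h.py <<'E'
C=np.array([573.4,-69.0]);D0=np.array([465.03,-25.28])-C;TH0=np.arctan2(D0[1],D0[0]);R0=np.hypot(*D0)
def pose(dg,z,dr=0):
    th=TH0+np.radians(dg);return [*(C+(R0+dr)*np.array([np.cos(th),np.sin(th)])),z],quat(np.radians(157.8+dg))
def rt(F,dg):
    th=TH0+np.radians(dg);r=np.array([np.cos(th),np.sin(th)]);return F[0]*r[0]+F[1]*r[1],-F[0]*r[1]+F[1]*r[0],F[2]
E
python3 - <<'E'
from h import *
from plant import robot, claw, readout
claw.grasp(70)
f=lambda d:print(d,np.round(rt(readout.get_ft_force(),d),1),np.round(readout.get_tool_pos(),1),round(readout.get_t(),2))
p,q=pose(0,108.5);robot.movel(p,q,rate=40);f(0)
for d in(4,8,14,20):
    p,q=pose(d,108.5);robot.movel(p,q,rate=60);f(d)
E
```

```text
0 [ 0.2 -0.4  0.4] [465.4 -25.3 108.8] 5.96
4 [-0.3  3.1  0.1] [462.1 -33.5 108.4] 6.24
8 [ 0.7  2.8 -1.1] [459.8 -41.2 108.4] 6.53
14 [ 0.9  3.8 -1.9] [457.6 -53.2 108.4] 6.88
20 [ 1.3  3.2 -1.9] [456.6 -65.2 108.4] 7.22
```

```bash
python3 - <<'E'
from h import *
from plant import robot, claw, readout, viewer
import cv2
f=lambda d:print(d,np.round(rt(readout.get_ft_force(),d),1),np.round(readout.get_tool_pos(),1),round(readout.get_t(),2))
for d in range(28,66,6):
    p,q=pose(d,108.5);robot.movel(p,q,rate=70);f(d)
s=viewer.read_camera("side")["pixels"][120:420,120:520,::-1]
t=viewer.read_camera("top")["pixels"][120:345,250:550,::-1]
cv2.imwrite("pics/z2.png",np.hstack([cv2.resize(a,(400,300)) for a in(s,t)]))
E
```

```text
28 [ 1.7  2.9 -2.1] [457.2 -81.5 108.5] 7.61
34 [ 1.8  3.4 -2.3] [459.1 -93.5 108.5] 7.93
40 [ 3.1  2.8 -3.6] [ 462.4 -105.4  108.5] 8.26
46 [ 1.5  3.5 -3.1] [ 466.7 -116.8  108.5] 8.58
52 [ 3.1  2.9 -3.8] [ 472.3 -127.7  108.5] 8.91
58 [ 3.7  2.6 -4.8] [ 479.  -138.   108.5] 9.23
64 [ 4.5  3.4 -3.8] [ 486.7 -147.5  108.5] 9.56
```

View pics/z2.png

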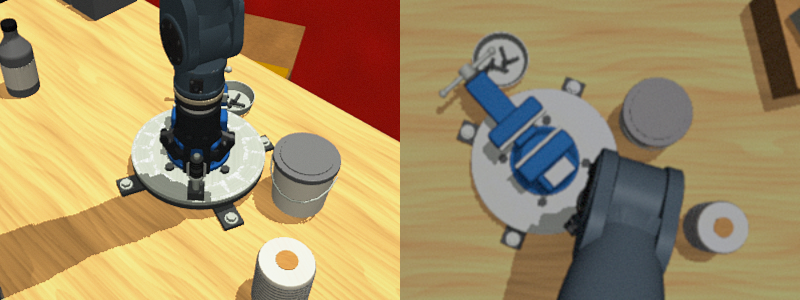

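Vice and pin are swinging together, and the pail and dish look untouched. Next I'll probe with the tip.

```bash
python3 - <<'E'
from h import *
from plant import robot, claw, readout
for d in np.arange(66,113,1.5):
    p,q=pose(d,108);robot.movel(p,q,rate=40)
    hit=robot.movel(p[:2]+[102.5],rate=25,force_limit=12)
    z=readout.get_tool_pos()[2];print(d,hit,round(z,2),np.round(rt(readout.get_ft_force(),d),1),round(readout.get_t(),2))
    if z<104.3: break
    if readout.get_t()>35: break
E
```

```text
66.0 True 106.07 [ 1.5 -0.5  7.1] 10.12
67.5 True 106.01 [ 2.  -0.8  9.7] 10.62
69.0 True 106.01 [ 1.5 -1.   8.2] 11.13
70.5 True 106.02 [ 2.1 -1.4  8.2] 11.64
72.0 True 106.02 [ 2.6 -1.7  8.5] 12.15
73.5 True 106.0 [ 2.9 -2.   8.2] 12.66
75.0 True 106.02 [ 2.6 -1.1  8.3] 13.17
76.5 True 106.02 [ 2.3 -0.7  9. ] 13.68
78.0 True 105.7 [ 2.7 -0.7  6.2] 14.18
79.5 False 102.79 [ 5.8 -0.2 -0.8] 14.84
```

Contact is consistently at z=106, there was a slight drop at 78.0°, and the tip fell in at 79.5°. The geometry puts the hole centre near 80.1°.

```bash
python3 - <<'E'
from h import *
from plant import robot, claw, readout
d=80.1
f=lambda *a:print(*a,np.round(rt(readout.get_ft_force(),d),1),np.round(readout.get_tool_pos(),2),round(readout.get_t(),2))
p,q=pose(d,102.8);robot.movel(p,q,rate=30);f()
f(robot.movel(p[:2]+[92],rate=40,force_limit=25))
f(robot.movel(p[:2]+[82],rate=40,force_limit=25))
f(robot.movel(p[:2]+[78.5],rate=20,force_limit=25))
E
```

```text
[ 6.4 -1.5 -0.6] [ 511.42 -168.6   102.8 ] 15.09
False [ 7.2  3.1 -4.1] [ 512.4  -169.27   92.08] 15.51
False [ 7.2  3.7 -5.8] [ 512.32 -169.35   81.98] 15.91
True [ 2.7 -0.1  6.3] [ 512.57 -169.89   80.25] 16.13
```

```bash
python3 - <<'E'
from h import *
from plant import robot, claw, readout, viewer
import cv2
d=80.1
f=lambda *a:print(*a,np.round(rt(readout.get_ft_force(),d),1),np.round(readout.get_tool_pos(),2),round(readout.get_t(),2))
p,_=pose(d,0)
f("press",robot.movel(p[:2]+[78.5],rate=20,force_limit=30))
f("relax",robot.movel(p[:2]+[80.2],rate=20))
for s in(2,-2):
    a,_=pose(d+s,80.2);f("wiggle",s,robot.movel(a,rate=20,force_limit=15))
robot.movel(p[:2]+[80.2],rate=20);f()
claw.let_go();f("open")
robot.movel(p[:2]+[240],rate=120);f("up")
robot.move_ptp([300,-0,300],quat(np.radians(157.8+40)));robot.sleep(.5);f()
s=viewer.read_camera("side")["pixels"][:,:,::-1];t=viewer.read_camera("top")["pixels"][:,:,::-1]
cv2.imwrite("pics/s3.png",s);cv2.imwrite("pics/t3.png",t)
cv2.imwrite("pics/z3.png",np.hstack([cv2.resize(s[120:420,120:520],(400,300)),cv2.resize(t[120:345,250:550],(400,300))]))
cv2.imwrite("pics/z4.png",np.hstack([cv2.resize(s[260:360,280:380],(400,400),interpolation=2),cv2.resize(t[225:305,355:435],(400,400),interpolation=2)]))
E
```

```text
press False [ 9.6 -0.8 12.9] [ 512.71 -169.67   80.25] 16.38
relax False [8.6 1.5 2.4] [ 512.52 -169.47   81.02] 16.63
wiggle 2 False [ 8.5 -2.8  2.9] [ 514.47 -170.71   80.39] 16.98
wiggle -2 True [2.  2.9 1.6] [ 511.86 -169.42   80.56] 17.34
[7.5 1.2 0.8] [ 512.18 -169.22   80.65] 17.59
open [-0.   0.5 -0.2] [ 511.72 -168.16   80.19] 18.23
up [-0.4  0.6  0.4] [ 511.38 -168.12  239.34] 19.71
[-0.1  0.3 -0.1] [ 3.0012e+02 -8.0000e-02  2.9990e+02] 21.28
```

View pics/z3.png

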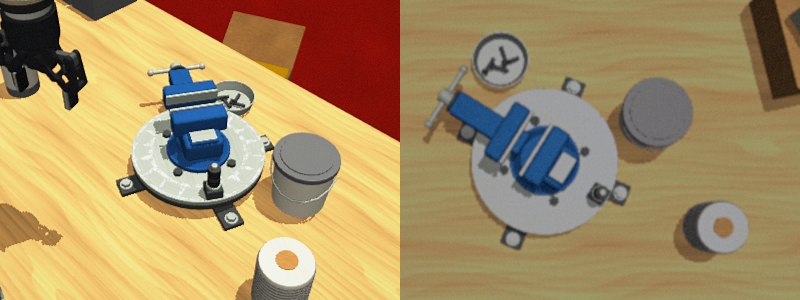

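View pics/z4.png

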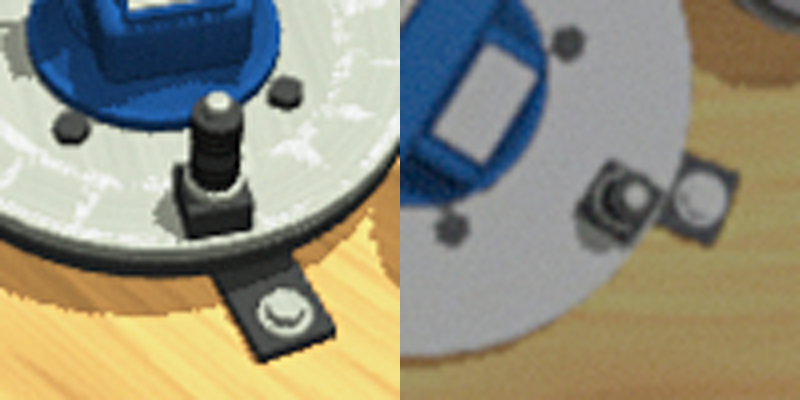

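The shoulder sits on the block and the wiggle test hit resistance. The relax move may have lifted the pin by a few tenths of a mm, so I'll press it down once more and release without relaxing upward.

```bash
python3 - <<'E'
from h import *
from plant import robot, claw, readout, viewer
import cv2
d=80.1
print(tri((334.2,284.5),(402,264)))
f=lambda *a:print(*a,np.round(rt(readout.get_ft_force(),d),1),np.round(readout.get_tool_pos(),2),round(readout.get_t(),2))
_,q=pose(d,0);p=[511.7,-168.2]
robot.move_ptp(p+[230],q)
f("down",robot.movel(p+[80.2],rate=120,force_limit=10))
claw.grasp(70);f("grasp",readout.get_width())
x=list(readout.get_tool_pos()[:2])
f("press",robot.movel(x+[76],rate=20,force_limit=30))
claw.let_go();f("open")
robot.movel(p+[240],rate=120)
robot.move_ptp([300,0,300],quat(np.radians(157.8+40)));robot.sleep(.5);f()
s=viewer.read_camera("side")["pixels"][:,:,::-1];t=viewer.read_camera("top")["pixels"][:,:,::-1]
o=cv2.imread("pics/side0.png")[245:305,235:295]
cv2.imwrite("pics/z5.png",np.hstack([cv2.resize(a,(400,400),interpolation=2) for a in(s[270:330,303:363],o)]))
t0=cv2.imread("pics/top0.png")
for n,(x0,x1,y0,y1) in dict(pail=(425,475,175,240),dish=(300,350,140,187),oil=(140,190,268,308),twine=(458,515,265,315)).items():
    df=np.abs(t[y0:y1,x0:x1].astype(int)-t0[y0:y1,x0:x1]).max(2);print(n,(df>40).mean().round(3))
E
```

```text
(array([ 511.55873206, -168.68252453,  129.87626173]), np.float64(2.296666107943827))
down False [ 0.7 -0.   0.7] [ 512.15 -168.32   80.86] 23.87
grasp 22.602934420293575 [0.2 0.7 1.7] [ 512.15 -168.42   80.47] 24.47
press True [0.7 0.8 6.1] [ 513.34 -169.21   80.46] 24.68
open [-0.1  0.7 -0.4] [ 512.71 -168.85   79.75] 25.31
[-1.1 -0.5 -0.1] [ 3.0010e+02 -8.0000e-02  2.9989e+02] 28.37
pail 0.0
dish 0.0
oil 0.0
twine 0.0
```

View pics/z5.png

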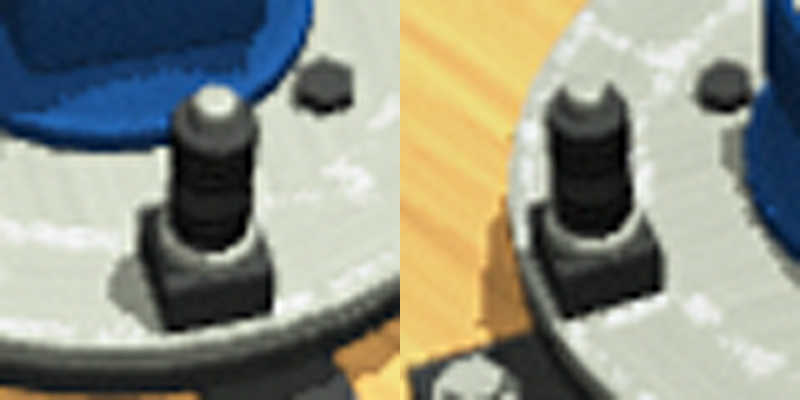

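The left crop (now) and the right crop (start) show the shoulder flush on the guide block in the same way. The press met an immediate hard stop and nothing else has moved, so I'll hand it in.

```bash
python3 -c "
from plant import robot,readout
robot.sign_off();print(readout.get_t())"
```

```text
the job is handed in; nothing more can be done
the job is handed in; nothing more can be done
```

The vice is locked facing sideways, about 80° counter-clockwise from where it started, on the side away from the pail. I handed the job in at about 28 s on the robot's clock, with the arm clear and touching nothing.

**What I did:** I pulled the pin just clear of the ring and swung the vice by it. From 66° I felt for the hole every 1.5°. The tip met the ring at a steady height, dipped slightly at 78° and dropped in at 79.5°. I pushed the pin home, then re-gripped it, pressed once more and let go.

**Checks that agreed:**
- **Pin home:** the pin stopped hard at tool height 80.25 mm, against 80.15 mm when it was home at the start. The last press hit a stop at once, and the close-up shows the shoulder on the guide block as at the start.
- **Nothing disturbed:** the pail, dish, oil bottle and twine show no change between the first and last top pictures.

**Checks that were less clear:**
- **Lock wiggle:** the vice resisted at 15 N when pushed back. Pushed 2° forward, it did not reach 15 N, so the lock was only felt in one direction.
- **Pin height from the cameras:** the button top came out at 129.9 mm against 128 mm expected. That is within the cameras' 2 mm accuracy, so it does not settle the height either way.

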